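# Press-test the lids of home-made jam and set the unsealed jars aside

### The arm

A 6-joint arm with a two-finger parallel gripper is mounted at the origin on a cart in front of the work surface, level with it; the furniture and walls round the work are solid. World frame = base frame: x ahead of the robot, y to its left, z up, the work surface at z = 0. Lengths are in m, angles in rad, forces in N, time in s.
With the tool pointing down it reaches from about 0.375 to 0.975 m from the base axis. Payload 3.8 kg.
Tool frame: the origin (TCP) lies on the centre line of the jaws, within the pads' length; the fingertips stand 14 mm ahead of it and the grasp point (between the pads) lies 5 mm behind it; z points along the fingers, y is the line along which they close (so a half turn about z gives the same grasp; the last joint's range is limited). The gripper opens to 85 mm and grips with 20 to 120 N. Pads are 22 mm wide; open, the fingers measure 114 mm over their backs; the gripper's body (76 mm by 85 mm) begins 54 mm behind the grasp point. The pads swing forward as they close: fully open they stand 13 mm farther back than shut.
Start: joints at [-1.243, 0.264, 1.604, -0, 1.274, -0.037], TCP at [0.241, -0.631, 0.245] pointing down, gripper open.
Joint ranges: [-2.63, 2.63], [-0.94, 2.18], [0.31, 2.57], [-1.31, 4.45], [0, 2.66], [-2.55, 2.55]. Speed limits (rad/s): [2.57, 2.57, 3.14, 3.14, 3.14, 3.14].

### API

Orientations are given as a rotation vector (axis times angle).
In Python, from workcell import bot, eyes, spot_in gives the robot as it stands.
- The arm moves only by the tool carry_out, never from a script. Its argument "series" is text: rows parted by semicolons, each of 4 numbers parted by spaces: the shift along the world's x, y, z in m, then the turn about the world's z in degrees. In form: tx ty tz roll; .... A call has 1 to 20 rows; each row shifts and turns the commanded pose from where the row before left it; what a row does not reach is not made up. A row lasts 1/8 s, in which the tool goes at most 62.5 mm and 10.7 degrees, less where a joint would pass 70% of its speed; a pose out of reach is approached as far as the arm can. A call is refused whole if a number of a shift passes 0.0625 or a number of a turn 10.7, either way. A call with a gripper value outside its range is refused whole. "jaw" is the gripper command: -1 is shut, 1 is fully open, values between are in proportion, set as the call begins (left out, the last holds). The fingers move at their own pace and stop on an object; "grip_force" is the grip in N (left out, the last holds). Time passes only in rows, so rows that do not move let the fingers close. It gives the time, the measured TCP pose, the force, the opening and the grip force at its end, in the units of the state.
- bot.read_state(): the state, without advancing time (a new reading comes with each control period).
- eyes.read_camera(name): name is "scene" or "top"; returns (picture, depth): 400x640x3 uint8, blue, green, red; 400x640 float32, m along the optical axis (not along the pixel's ray), 0 where there is no reading.
- eyes.get_calibration(name): a dict with "K" (3x3 intrinsics, pixels), "distortion" ([k1, k2, p1, p2, k3] as OpenCV has them; the pictures are not rectified), "position" and "rotation" of the camera in the world. Camera axes: x right, y down, z forward; pixel columns grow to the right and rows downward; lengths in m; the calibration is good to about 2 mm. A picture is of the moment at which its call begins. get_calibration takes no time and is no camera call.
- bot.finish_job(): hands the job in; it is judged then, once.
Trained networks look in the newest picture that a camera, given by its name, has taken for a name from the list of things; names that differ only in an ending like _2 or _b are one class to them, and where a whole thing is asked for, a point or a joint stands for the part that bears it (a point fixed in the world has none). Each returns a list of dicts, best first, with "score" (0 to 1); they miss things now and then, are a little off and sometimes report something else, mostly with a low value. They report only what shows in the picture. A call takes as long as a camera call.
- spot_in(camera, target): "rect" ([centre column, centre row, width, height] in pixels, round what is visible of it).
The state is a dict: "time": time; "q": joint angles; "joint_vel": joint speeds; "joint_torque": joint torques, N m; "tool_pos": TCP position; "tcp_rot": TCP orientation; "wrist_force": force on the tool from outside, world axes, zero at the start; "torque": the same for the moment, N m; "width": opening from 0.0 (shut) to 1.0 (fully open); "grip_force": force on a finger pad.
Only numpy, scipy, OpenCV 4.12 (cv2) and the standard library are available. Lean on these libraries where they do the work, as an engineer would, in place of code of your own. Each camera call takes 0.05 s, during which the arm holds its last target. There are 200 camera calls.

### The job

The jam has cooled: press each jar's lid in the middle, gently, about a millimetre and a half down from where you first touch it, to feel whether it has sealed. A sealed lid pushes back harder and harder, an unsealed one gives way easily and stays down; set the two unsealed jars into the white enamel tray for the fridge, upright and without dropping them, leave the sealed jars where they stand, and disturb nothing else.

Things in the scene. Friction and masses are not known exactly. Their poses are not given: they have to be found in the camera images.
- jar_a: one of four alike jars of red jam with plain steel screw lids, about 0.3 kg, upright on the worktop in any order along a loose row some 120 mm apart (most finger room at front and back). Origin: centre of its underside, z up. Body 58 mm across, lid 65 mm across, its side 70 to 87 mm up. The middle panel of the lid is 45 mm across, its top 93 mm up, give or take 3 mm, as lids sit differently
- jar_a_centre (a point): point on this jar's axis half-way up, 45 mm above its underside. Best gripped by the side of the lid, 76 mm above the underside. Sealed, the lid's panel is a stiff spring, about 4.5 N per mm, and comes back; not sealed, it yields at about 4 N and stays down where it was pushed. Two jars are unsealed; looks do not tell. Over 12 N may break a seal
- panel_a (a joint): how far the middle panel of this jar's lid is pressed down, m: 0 untouched, at most 0.004
- jar_b: one of four alike jars of red jam with plain steel screw lids, about 0.3 kg, upright on the worktop in any order along a loose row some 120 mm apart (most finger room at front and back). Origin: centre of its underside, z up. Body 58 mm across, lid 65 mm across, its side 70 to 87 mm up. The middle panel of the lid is 45 mm across, its top 93 mm up, give or take 3 mm, as lids sit differently
- jar_b_centre (a point): point on this jar's axis half-way up, 45 mm above its underside. Best gripped by the side of the lid, 76 mm above the underside. Sealed, the lid's panel is a stiff spring, about 4.5 N per mm, and comes back; not sealed, it yields at about 4 N and stays down where it was pushed. Two jars are unsealed; looks do not tell. Over 12 N may break a seal
- panel_b (a joint): how far the middle panel of this jar's lid is pressed down, m: 0 untouched, at most 0.004
- jar_c: one of four alike jars of red jam with plain steel screw lids, about 0.3 kg, upright on the worktop in any order along a loose row some 120 mm apart (most finger room at front and back). Origin: centre of its underside, z up. Body 58 mm across, lid 65 mm across, its side 70 to 87 mm up. The middle panel of the lid is 45 mm across, its top 93 mm up, give or take 3 mm, as lids sit differently
- jar_c_centre (a point): point on this jar's axis half-way up, 45 mm above its underside. Best gripped by the side of the lid, 76 mm above the underside. Sealed, the lid's panel is a stiff spring, about 4.5 N per mm, and comes back; not sealed, it yields at about 4 N and stays down where it was pushed. Two jars are unsealed; looks do not tell. Over 12 N may break a seal
- panel_c (a joint): how far the middle panel of this jar's lid is pressed down, m: 0 untouched, at most 0.004
- jar_d: one of four alike jars of red jam with plain steel screw lids, about 0.3 kg, upright on the worktop in any order along a loose row some 120 mm apart (most finger room at front and back). Origin: centre of its underside, z up. Body 58 mm across, lid 65 mm across, its side 70 to 87 mm up. The middle panel of the lid is 45 mm across, its top 93 mm up, give or take 3 mm, as lids sit differently
- jar_d_centre (a point): point on this jar's axis half-way up, 45 mm above its underside. Best gripped by the side of the lid, 76 mm above the underside. Sealed, the lid's panel is a stiff spring, about 4.5 N per mm, and comes back; not sealed, it yields at about 4 N and stays down where it was pushed. Two jars are unsealed; looks do not tell. Over 12 N may break a seal
- panel_d (a joint): how far the middle panel of this jar's lid is pressed down, m: 0 untouched, at most 0.004
- tray: shallow white enamelled tray with a dark rolled rim, fixed, right of the jars: outside 200 mm (its x) by 250 mm (its y), walls 3 mm thick, rim 31 mm high, floor 3 mm thick, a wire loop 19 mm out at each y end. Origin: centre of its underside, z up. Two jars fit side by side, say 60 mm either side of its centre along y
- spoon: teaspoon, 138 mm, lying on the worktop behind the jars; bystander. Origin: centre of its underside
- bowl: blue glazed bowl, 138 mm across, 95 mm high, at the back; bystander. Origin: centre of its underside
- mug: white mug, 92 mm across without its handle, 95 mm high, at the back, behind the tray; bystander. Origin: centre of its underside

How it is judged:
By the outcome, as a careful person would: the job done as asked, in the order asked, and still so for the second after the job is handed in, with the robot touching nothing.
It also fails if it takes over 72 s, if anything falls off the work surface, if the arm or the gripper's body presses on something with over 40 N, if the wrist force passes 120 N, or if a joint passes its speed limit or range.

## Working session

There is one attempt and no reset: what is moved stays moved. The work goes in short steps, Python scripts to look and compute and a tool call to move; the robot and the scene stay as the last step left them, time stands still between calls to the robot, and variables do not carry over. Pictures are saved under pics/ and viewed, at most 10 in all, crops included, and the job is handed in when it is done.

Besides the shell and the picture viewer there is one more tool, called after "Request:" in YAML: its name, and indented under it one key for each argument. carry_out: Moves the arm, as the interface text tells. Its arguments: {"type":"object","properties":{"series":{"type":"string"},"jaw":{"type":"number"},"grip_force":{"type":"number"}},"required":["series"]}

```bash
mkdir -p pics
cat > h.py <<'E'
import numpy as np, cv2
from workcell import bot, eyes, spot_in
def world(cam, uv, depth):
    c=eyes.get_calibration(cam); K=np.array(c["K"]); D=np.array(c["distortion"])
    n=cv2.undistortPoints(np.array(uv,float).reshape(-1,1,2),K,D).reshape(-1,2)
    P=np.c_[n,np.ones(len(n))]*np.array(depth).reshape(-1,1)
    R=np.array(c["rotation"])
    if R.shape!=(3,3): R=cv2.Rodrigues(R)[0]
    return P@R.T+np.array(c["position"])
def cloud(cam,rect,dep,pad=4):
    u,v,w,h=rect
    vv,uu=np.mgrid[max(0,int(v-h/2-pad)):min(400,int(v+h/2+pad)),max(0,int(u-w/2-pad)):min(640,int(u+w/2+pad))]
    d=dep[vv,uu].ravel(); k=d>0
    return world(cam,np.c_[uu.ravel(),vv.ravel()][k],d[k])
E
python3 - <<'E'
from h import *
p,d=eyes.read_camera("top"); cv2.imwrite("pics/top1.png",p); np.save("d.npy",d)
print(eyes.get_calibration("top"))
for t in ["jar_a","tray","spoon","bowl","mug"]:
    for r in spot_in("top",t):
        if r["score"]<.3: continue
        c=cloud("top",r["rect"],d)
        if t=="jar_a":
            z=np.percentile(c[:,2],90); s=c[(c[:,2]>.08)&(c[:,2]<.11)]
        else: s=c[c[:,2]>.004]
        print(t,round(r["score"],2),np.round(r["rect"]),len(s),s.min(0).round(4),s.max(0).round(4),np.median(s,0).round(4))
s=bot.read_state();print(s)
E
```

```text
{'K': array([[486.01471551,   0.        , 317.60497368],
       [  0.        , 486.01471551, 200.82491627],
       [  0.        ,   0.        ,   1.        ]]), 'distortion': array([-0.00055772,  0.        ,  0.        ,  0.        ,  0.        ]), 'position': array([ 0.38442286, -0.00515371,  1.23692312]), 'rotation': array([-2.13888871,  2.13019289, -0.19993237])}
jar_a 0.9 [286. 248.  22.  25.] 568 [0.447  0.0329 0.0801] [0.5106 0.0922 0.1003] [0.4777 0.0634 0.0906]
jar_a 0.89 [334. 257.  25.  26.] 577 [ 0.4264 -0.0901  0.08  ] [ 0.4876 -0.0261  0.097 ] [ 0.4568 -0.0568  0.0877]
jar_a 0.81 [182. 263.  32.  34.] 610 [0.409  0.2757 0.0803] [0.4719 0.3398 0.0999] [0.441  0.3063 0.0924]
jar_a 0.7 [305. 134.  60.  56.] 437 [ 0.6839 -0.0574  0.08  ] [0.821  0.0803 0.1004] [0.7722 0.0132 0.0922]
tray 0.74 [439. 242. 115.  86.] 3804 [ 0.3829 -0.4876  0.004 ] [ 0.6209 -0.1653  0.0368] [ 0.503  -0.3273  0.0063]
tray 0.46 [177. 265.  20.  20.] 584 [0.4081 0.2803 0.004 ] [0.4728 0.3729 0.0999] [0.4386 0.3078 0.0923]
spoon 0.82 [285. 206.  19.  50.] 244 [0.5103 0.0365 0.004 ] [0.6603 0.1023 0.
[... 229 characters left out ...]
.69   -0.1363  0.0374]
{'time': 0.3, 'q': array([-1.24290939e+00,  2.64214494e-01,  1.60446716e+00, -5.00584694e-06,
        1.27367369e+00, -3.69125054e-02]), 'joint_vel': array([-0.00056688, -0.00200853, -0.00315271,  0.00041142,  0.00025367,
        0.00016858]), 'joint_torque': array([ 1.44389210e-04, -5.14393830e+01, -3.66971254e+01, -7.10929589e-05,
        7.65386416e-03, -2.55799085e-05]), 'tool_pos': array([ 0.24072832, -0.63036594,  0.24481498]), 'tcp_rot': array([-3.08873567e+00, -5.69719016e-01,  1.81078434e-04]), 'wrist_force': array([-0.56783049,  0.05943101, -0.17788068]), 'torque': array([-0.01157357, -0.03615376, -0.03408542]), 'grip_force': 0.0, 'width': 1.0011774308203096}
```

View pics/top1.png

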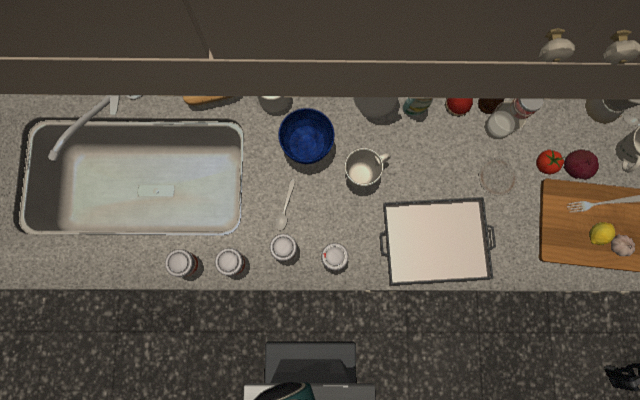

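The top view shows four jar lids at about (180,263), (229,262), (284,247) and (334,257). The tray is at (438,241), slightly rotated; the spoon (285,205), bowl (306,136) and mug (364,167) are behind. Next I'll measure the lids and the tray precisely.

```bash
cat >> h.py <<'E'
def lids(d):
    out=[]
    for uv in [(180,263),(229,262),(284,247),(334,257)]:
        c=cloud("top",(uv[0],uv[1],40,40),d); s=c[(c[:,2]>.075)&(c[:,2]<.11)]
        (x,y),r=cv2.minEnclosingCircle(s[:,:2].astype(np.float32))
        q=s[np.hypot(s[:,0]-x,s[:,1]-y)<.015]
        ring=s[np.hypot(s[:,0]-x,s[:,1]-y)>.026]
        out.append((x,y,r,(s[:,0].min()+s[:,0].max())/2,(s[:,1].min()+s[:,1].max())/2,np.median(q[:,2]),np.median(ring[:,2])))
    return np.array(out)
E
python3 - <<'E'
from h import *
np.set_printoptions(suppress=True)
d=np.load("d.npy"); print(lids(d).round(4))
c=cloud("top",(438,241,120,95),d); s=c[(c[:,2]>.018)&(c[:,2]<.045)]
print("tray",cv2.minAreaRect(s[:,:2].astype(np.float32)), np.median(c[(abs(c[:,0]-.5)<.05)&(abs(c[:,1]+.32)<.05)],0))
b=np.median(c[c[:,2]<.004],0);print(b)
p,d=eyes.read_camera("scene"); cv2.imwrite("pics/scene1.png",p)
cc=eyes.get_calibration("scene");print(cc["position"])
for r in spot_in("scene","jar_a"):
    print(round(r["score"],2),np.round(r["rect"]))
    c=cloud("scene",r["rect"],d); s=c[(c[:,2]>.085)&(c[:,2]<.105)]
    if len(s): print(len(s),s.min(0).round(4),s.max(0).round(4),np.median(s,0).round(4))
E
```

```text
[[ 0.4412  0.3074  0.0326  0.4404  0.3078  0.0945  0.0906]
 [ 0.4439  0.1919  0.0328  0.4436  0.1914  0.0951  0.0916]
 [ 0.4786  0.0651  0.0325  0.4788  0.0638  0.0928  0.0893]
 [ 0.458  -0.058   0.0322  0.4572 -0.0581  0.0896  0.0858]]
tray ((0.5028009414672852, -0.3180190324783325), (0.20604458451271057, 0.28880009055137634), 3.477257013320923) [ 0.49883715 -0.32010615  0.00289012]
[ 0.5038189  -0.32387682  0.00087519]
[-0.3961704  -0.84134359  0.90586009]
0.96 [275. 210.  24.  33.]
209 [ 0.4337 -0.0375  0.0851] [0.5099 0.0935 0.097 ] [0.4727 0.0569 0.0911]
0.88 [214. 184.  21.  34.]
178 [0.4072 0.272  0.0851] [0.4693 0.3412 0.0991] [0.4356 0.2991 0.0928]
0.68 [244. 198.  21.  34.]
204 [0.4114 0.1536 0.0853] [0.4747 0.2205 0.1004] [0.4391 0.1811 0.0935]
0.56 [301. 227.  23.  38.]
209 [ 0.4231 -0.0933  0.085 ] [ 0.4848 -0.0302  0.0945] [ 0.4522 -0.0638  0.0885]
```

View pics/scene1.png

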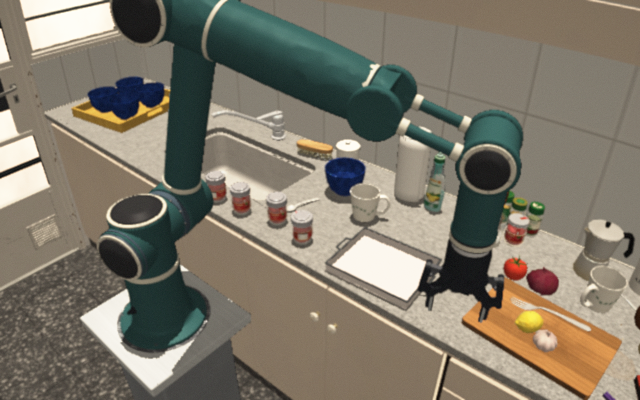

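Request:
carry_out:
  series: "0.0155 0.041 0 4.9; 0.0155 0.041 0 4.9; 0.0155 0.041 0 4.9; 0.0155 0.041 0 4.9; 0.0155 0.041 0 4.9; 0.0155 0.041 0 4.9; 0.0155 0.041 0 4.9; 0.0155 0.041 0 4.9; 0.0155 0.041 0 4.9; 0.0155 0.041 0 4.9; 0.0155 0.041 0 4.9; 0.0155 0.041 0 4.9; 0.0155 0.041 0 4.9; 0.0155 0.041 0 4.9; 0 0 -0.03 0; 0 0 -0.03 0; 0 0 -0.03 0; 0 0 -0.02 0; 0 0 0 0; 0 0 0 0"
  jaw: -1
  grip_force: 40

```text
time: 2.9
tool_pos: [0.4585, -0.0567, 0.1362]
tcp_rot: [2.23, 2.211, 0.001]
wrist_force: [0.9, -0.2, 0.9]
width: -0.001
grip_force: 0.0
```

Request:
carry_out:
  series: "-0.001 -0.001 -0.012 0; 0 0 -0.013 0; 0 0 -0.003 0; 0 0 0 0; 0 0 0 0"

```text
time: 3.52
tool_pos: [0.4571, -0.0576, 0.1075]
tcp_rot: [2.231, 2.212, 0.0]
wrist_force: [0.9, -0.6, -0.5]
width: 0.0
grip_force: 0.0
```

Request:
carry_out:
  series: "0 0 0 0"

```text
time: 3.65
tool_pos: [0.4572, -0.0576, 0.1077]
tcp_rot: [2.231, 2.211, 0.001]
wrist_force: [-0.1, -0.2, 0.6]
width: 0.002
grip_force: 0.0
```

Request:
carry_out:
  series: "0 0 -0.001 0; 0 0 0 0"

```text
time: 3.9
tool_pos: [0.4568, -0.0576, 0.1063]
tcp_rot: [2.231, 2.212, 0.0]
wrist_force: [0.4, -0.4, -1.1]
width: -0.005
grip_force: 0.0
```

Request:
carry_out:
  series: "0 0 -0.001 0; 0 0 0 0"

```text
time: 4.15
tool_pos: [0.4567, -0.0576, 0.1052]
tcp_rot: [-2.231, -2.212, 0.0]
wrist_force: [0.8, -0.0, 0.5]
width: 0.001
grip_force: 0.0
```

Request:
carry_out:
  series: "0 0 -0.0007 0; 0 0 0 0"

```text
time: 4.4
tool_pos: [0.4567, -0.0576, 0.1045]
tcp_rot: [-2.231, -2.212, 0.0]
wrist_force: [0.9, 0.3, -0.1]
width: -0.001
grip_force: 0.0
```

Request:
carry_out:
  series: "0 0 -0.0005 0; 0 0 0 0"

```text
time: 4.65
tool_pos: [0.4568, -0.0576, 0.104]
tcp_rot: [-2.231, -2.212, 0.0]
wrist_force: [0.8, -0.3, 0.6]
width: 0.004
grip_force: 0.0
```

Request:
carry_out:
  series: "0 0 -0.0005 0; 0 0 0 0"

```text
time: 4.9
tool_pos: [0.4569, -0.0576, 0.1038]
tcp_rot: [2.231, 2.212, 0.0]
wrist_force: [0.2, 0.1, 2.8]
width: -0.001
grip_force: 1.2
```

Request:
carry_out:
  series: "0 0 -0.0005 0; 0 0 0 0"

```text
time: 5.15
tool_pos: [0.4569, -0.0576, 0.1034]
tcp_rot: [2.231, 2.212, 0.0]
wrist_force: [-1.1, 0.3, 4.9]
width: 0.002
grip_force: 2.2
```

Request:
carry_out:
  series: "0 0 -0.0005 0; 0 0 0 0"

```text
time: 5.4
tool_pos: [0.4569, -0.0576, 0.1027]
tcp_rot: [2.231, 2.212, 0.0]
wrist_force: [-1.3, 0.6, 5.2]
width: 0.0
grip_force: 2.2
```

Request:
carry_out:
  series: "0 0 0 0"

```text
time: 5.52
tool_pos: [0.4569, -0.0576, 0.1026]
tcp_rot: [2.231, 2.212, 0.0]
wrist_force: [-0.2, 0.4, 4.0]
width: 0.0
grip_force: 2.2
```

Request:
carry_out:
  series: "0 0 -0.0002 0; 0 0 0 0"

```text
time: 5.78
tool_pos: [0.4569, -0.0576, 0.1024]
tcp_rot: [2.231, 2.212, 0.0]
wrist_force: [-0.9, -0.9, 4.9]
width: -0.002
grip_force: 2.2
```

Request:
carry_out:
  series: "0 0 0.01 0; 0 0 0.02 0; 0.0055 0.0305 0 0; 0.0055 0.0305 0 0; 0.0055 0.0305 0 0; 0.0055 0.0305 0 0; 0 0 -0.015 0; 0 0 -0.009 0; 0 0 0 0; 0 0 0 0; 0 0 0 0"

```text
time: 7.15
tool_pos: [0.4788, 0.0639, 0.1085]
tcp_rot: [2.232, 2.211, -0.0]
wrist_force: [0.1, 0.3, -0.7]
width: -0.001
grip_force: 0.0
```

Jar 4 (right-most) gave a plateau of about 4.5 N, so it is unsealed. Now the next jar.

Request:
carry_out:
  series: "0 0 -0.0008 0; 0 0 0 0"

```text
time: 7.4
tool_pos: [0.4788, 0.0643, 0.1076]
tcp_rot: [2.231, 2.212, 0.0]
wrist_force: [0.0, -0.1, -0.5]
width: 0.001
grip_force: 0.0
```

Request:
carry_out:
  series: "0 0 -0.0005 0; 0 0 0 0"

```text
time: 7.65
tool_pos: [0.4788, 0.0644, 0.107]
tcp_rot: [-2.231, -2.212, 0.0]
wrist_force: [0.0, 0.3, 0.6]
width: -0.002
grip_force: 0.0
```

Request:
carry_out:
  series: "0 0 -0.0005 0; 0 0 0 0"

```text
time: 7.9
tool_pos: [0.4789, 0.0645, 0.1067]
tcp_rot: [-2.231, -2.212, -0.0]
wrist_force: [0.1, -0.2, 1.2]
width: 0.001
grip_force: 0.4
```

Request:
carry_out:
  series: "0 0 -0.0006 0; 0 0 0 0"

```text
time: 8.15
tool_pos: [0.479, 0.0645, 0.1062]
tcp_rot: [2.231, 2.212, 0.0]
wrist_force: [-0.8, -0.0, 2.7]
width: -0.001
grip_force: 1.4
```

Request:
carry_out:
  series: "0 0 -0.0006 0; 0 0 0 0"

```text
time: 8.4
tool_pos: [0.479, 0.0644, 0.1057]
tcp_rot: [2.231, 2.212, 0.0]
wrist_force: [-1.1, -0.7, 5.6]
width: -0.003
grip_force: 2.4
```

Request:
carry_out:
  series: "0 0 -0.0006 0; 0 0 0 0"

```text
time: 8.65
tool_pos: [0.4791, 0.0645, 0.1053]
tcp_rot: [2.231, 2.211, 0.001]
wrist_force: [-1.7, 0.8, 6.7]
width: -0.002
grip_force: 3.3
```

Request:
carry_out:
  series: "0 0 0.01 0; 0 0 0.02 0; -0.0088 0.0318 0 0; -0.0088 0.0318 0 0; -0.0088 0.0318 0 0; -0.0088 0.0318 0 0; 0 0 -0.015 0; 0 0 -0.0085 0; 0 0 0 0; 0 0 0 0; 0 0 0 0; 0 0 0 0"

```text
time: 10.15
tool_pos: [0.4439, 0.1914, 0.1115]
tcp_rot: [2.231, 2.211, 0.001]
wrist_force: [-0.7, 0.2, 0.4]
width: 0.002
grip_force: 0.0
```

Request:
carry_out:
  series: "0 0 -0.0005 0; 0 0 0 0"

```text
time: 10.4
tool_pos: [0.4436, 0.1916, 0.1108]
tcp_rot: [2.231, 2.212, 0.0]
wrist_force: [0.2, 0.5, -0.0]
width: -0.002
grip_force: 0.0
```

Request:
carry_out:
  series: "0 0 -0.0005 0; 0 0 0 0"

```text
time: 10.65
tool_pos: [0.4435, 0.1917, 0.1102]
tcp_rot: [-2.231, -2.212, 0.0]
wrist_force: [-0.7, -0.1, 0.7]
width: 0.0
grip_force: 0.0
```

Request:
carry_out:
  series: "0 0 -0.0005 0; 0 0 0 0"

```text
time: 10.9
tool_pos: [0.4436, 0.1916, 0.1097]
tcp_rot: [-2.231, -2.212, 0.0]
wrist_force: [-1.0, 0.1, -0.3]
width: -0.001
grip_force: 0.0
```

Request:
carry_out:
  series: "0 0 -0.0005 0; 0 0 0 0"

```text
time: 11.15
tool_pos: [0.4437, 0.1917, 0.1093]
tcp_rot: [2.231, 2.212, 0.0]
wrist_force: [0.4, 0.0, 0.9]
width: -0.001
grip_force: 0.2
```

Request:
carry_out:
  series: "0 0 -0.0005 0; 0 0 0 0"

```text
time: 11.4
tool_pos: [0.4437, 0.1917, 0.109]
tcp_rot: [2.231, 2.212, 0.0]
wrist_force: [0.1, -0.2, 3.0]
width: 0.001
grip_force: 1.0
```

Request:
carry_out:
  series: "0 0 -0.0005 0; 0 0 0 0"

```text
time: 11.65
tool_pos: [0.4437, 0.1917, 0.1085]
tcp_rot: [2.231, 2.212, 0.0]
wrist_force: [-0.5, -0.4, 3.7]
width: -0.001
grip_force: 1.8
```

Request:
carry_out:
  series: "0 0 -0.0005 0; 0 0 0 0"

```text
time: 11.9
tool_pos: [0.4438, 0.1917, 0.1082]
tcp_rot: [2.231, 2.212, 0.001]
wrist_force: [-2.8, -1.5, 6.0]
width: -0.005
grip_force: 2.7
```

Request:
carry_out:
  series: "0 0 -0.0004 0; 0 0 0 0"

```text
time: 12.15
tool_pos: [0.4439, 0.1917, 0.1079]
tcp_rot: [2.231, 2.212, 0.001]
wrist_force: [-1.8, -0.6, 6.7]
width: 0.002
grip_force: 3.2
```

Request:
carry_out:
  series: "0 0 0.01 0; 0 0 0.02 0; -0.0008 0.029 0 0; -0.0008 0.029 0 0; -0.0007 0.029 0 0; -0.0007 0.029 0 0; 0 0 -0.015 0; 0 0 -0.0112 0; 0 0 0 0; 0 0 0 0; 0 0 0 0; 0 0 0 0"

```text
time: 13.65
tool_pos: [0.4409, 0.3075, 0.1116]
tcp_rot: [2.231, 2.211, 0.001]
wrist_force: [0.1, -0.2, -0.0]
width: 0.001
grip_force: 0.0
```

Request:
carry_out:
  series: "0 0 -0.0005 0; 0 0 0 0"

```text
time: 13.9
tool_pos: [0.4406, 0.3076, 0.1107]
tcp_rot: [2.231, 2.212, 0.0]
wrist_force: [0.1, 0.6, 0.3]
width: -0.0
grip_force: 0.0
```

Request:
carry_out:
  series: "0 0 -0.0005 0; 0 0 0 0"

```text
time: 14.15
tool_pos: [0.4405, 0.3076, 0.1101]
tcp_rot: [-2.231, -2.212, 0.0]
wrist_force: [0.3, -0.5, 0.4]
width: -0.003
grip_force: 0.0
```

Request:
carry_out:
  series: "0 0 -0.0005 0; 0 0 0 0"

```text
time: 14.4
tool_pos: [0.4406, 0.3076, 0.1096]
tcp_rot: [-2.231, -2.212, 0.0]
wrist_force: [-0.2, -0.3, -1.0]
width: 0.003
grip_force: 0.0
```

Request:
carry_out:
  series: "0 0 -0.0005 0; 0 0 0 0"

```text
time: 14.65
tool_pos: [0.4406, 0.3076, 0.1091]
tcp_rot: [-2.231, -2.212, 0.0]
wrist_force: [0.2, 0.9, 0.3]
width: -0.003
grip_force: 0.0
```

Request:
carry_out:
  series: "0 0 -0.0005 0; 0 0 0 0"

```text
time: 14.9
tool_pos: [0.4406, 0.3076, 0.1086]
tcp_rot: [-2.231, -2.212, 0.0]
wrist_force: [-0.4, 0.5, -0.4]
width: -0.002
grip_force: 0.0
```

Request:
carry_out:
  series: "0 0 -0.0005 0; 0 0 0 0"

```text
time: 15.15
tool_pos: [0.4406, 0.3076, 0.1082]
tcp_rot: [-2.231, -2.212, 0.0]
wrist_force: [-0.1, -1.2, -0.2]
width: 0.002
grip_force: 0.0
```

Request:
carry_out:
  series: "0 0 -0.0005 0; 0 0 0 0"

```text
time: 15.4
tool_pos: [0.4407, 0.3077, 0.1081]
tcp_rot: [2.231, 2.212, 0.0]
wrist_force: [-1.4, -0.5, 3.6]
width: -0.001
grip_force: 1.5
```

Request:
carry_out:
  series: "0 0 -0.0005 0; 0 0 0 0"

```text
time: 15.65
tool_pos: [0.4408, 0.3077, 0.1075]
tcp_rot: [2.231, 2.212, 0.001]
wrist_force: [-1.5, -1.4, 4.2]
width: 0.001
grip_force: 2.2
```

Request:
carry_out:
  series: "0 0 -0.0005 0; 0 0 0 0"

```text
time: 15.9
tool_pos: [0.4407, 0.3077, 0.1068]
tcp_rot: [2.231, 2.212, 0.0]
wrist_force: [-1.5, -0.7, 4.9]
width: -0.001
grip_force: 2.2
```

Request:
carry_out:
  series: "0 0 -0.0004 0; 0 0 0 0"

```text
time: 16.15
tool_pos: [0.4407, 0.3076, 0.1062]
tcp_rot: [2.231, 2.212, 0.0]
wrist_force: [-1.3, -1.1, 4.2]
width: -0.001
grip_force: 2.1
```

Request:
carry_out:
  series: "0 0 0.015 0; 0 0 0.015 0; 0 0 0 0; 0 0 0 0; 0 0 0 0; 0 0 0 0; 0 0 0 0; 0 0 0 0"
  jaw: 1
  grip_force: 40

```text
time: 17.15
tool_pos: [0.4405, 0.3076, 0.1361]
tcp_rot: [-2.231, -2.212, 0.0]
wrist_force: [0.4, 0.3, -0.4]
width: 1.004
grip_force: 0.0
```

Run:
```python
from h import *
np.set_printoptions(suppress=True)
p,d=eyes.read_camera("top"); cv2.imwrite("pics/top2.png",cv2.resize(p[180:320,140:400],None,fx=3,fy=3))
print(lids(d).round(4)); s=bot.read_state(); print(s["tool_pos"],s["width"],s["q"])
```

```text
[[ 0.4408  0.3064  0.0322  0.4407  0.299   0.0921  0.0898]
 [ 0.4442  0.1915  0.0329  0.4436  0.1913  0.0949  0.0912]
 [ 0.4791  0.0644  0.0325  0.4789  0.0637  0.0922  0.0891]
 [ 0.4575 -0.058   0.0323  0.4572 -0.0581  0.0882  0.0862]]
[0.44054781 0.30760448 0.13616483] 0.997639968657813 [0.56316279 0.10041738 2.00842376 0.00003178 1.03299029 0.57186483]
```

View pics/top2.png

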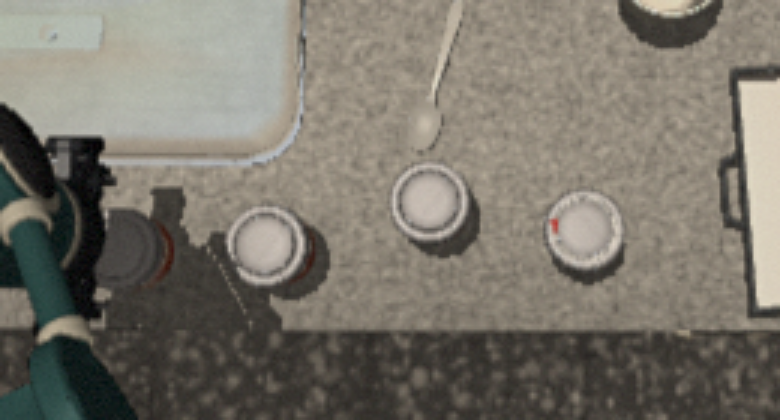

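The jars are where they were, and only the lids at (120,245) and (585,230) in the crop stayed depressed: the left-most and right-most jars. I'll grip the left-most.

Request:
carry_out:
  series: "0 0 -0.022 0; 0 0 -0.022 0; 0 0 -0.022 0; 0 0 0 0; 0 0 0 0"

```text
time: 17.82
tool_pos: [0.4411, 0.3079, 0.0709]
tcp_rot: [2.231, 2.212, 0.001]
wrist_force: [0.4, -0.6, 0.6]
width: 0.998
grip_force: 0.0
```

Request:
carry_out:
  series: "0 0 0 0; 0 0 0 0; 0 0 0 0; 0 0 0 0; 0 0 0 0; 0 0 0 0"
  jaw: -1
  grip_force: 40

```text
time: 18.58
tool_pos: [0.4412, 0.3082, 0.0718]
tcp_rot: [2.231, 2.212, 0.003]
wrist_force: [-2.6, -0.3, 5.7]
width: 0.751
grip_force: 43.5
```

Request:
carry_out:
  series: "0 0 0.005 0; 0 0 0.01 0; 0 0 0.015 0; 0 0 0 0; 0 0 0 0"

```text
time: 19.2
tool_pos: [0.4407, 0.3076, 0.1005]
tcp_rot: [2.231, 2.212, 0.001]
wrist_force: [-0.5, -0.2, -3.8]
width: 0.749
grip_force: 44.8
```

Request:
carry_out:
  series: "0 0 0.025 0; 0 0 0.035 0; 0 0 0.03 0; 0 0 0.005 0; 0.002 -0.0186 0 0; 0.004 -0.04 0 0; 0.004 -0.04 0 0; 0.004 -0.04 0 0; 0.004 -0.04 0 0; 0.004 -0.04 0 0; 0.004 -0.04 0 0; 0.004 -0.04 0 0; 0.004 -0.04 0 0; 0.004 -0.04 0 0; 0.004 -0.04 0 0; 0.004 -0.04 0 0; 0.004 -0.04 0 0; 0.004 -0.04 0 0; 0.004 -0.04 0 0; 0.004 -0.04 0 0"

```text
time: 21.7
tool_pos: [0.5003, -0.3121, 0.1925]
tcp_rot: [-2.229, -2.208, 0.002]
wrist_force: [0.5, -0.5, -2.4]
width: 0.748
grip_force: 45.6
```

Request:
carry_out:
  series: "0.002 -0.04 0 0; 0.001 -0.022 0 0; 0.0008 -0.005 0 0; 0 0 -0.03 0; 0 0 -0.04 0; 0 0 -0.02 0; 0 0 0 0; 0 0 0 0; 0 0 0 0"

```text
time: 22.82
tool_pos: [0.5077, -0.3788, 0.1075]
tcp_rot: [2.228, 2.209, 0.001]
wrist_force: [0.7, -1.2, -2.7]
width: 0.749
grip_force: 45.7
```

Run:
```python
from h import *
p,d=eyes.read_camera("scene"); cv2.imwrite("pics/s2.png",cv2.resize(p[150:330,200:520],None,fx=2.4,fy=2.4))
s=bot.read_state(); print(s["tool_pos"],s["width"],s["wrist_force"])
```

```text
[ 0.50753828 -0.37879021  0.10730021] 0.7448677524896853 [ 0.36894313  0.42708477 -2.37384251]
```

View pics/s2.png

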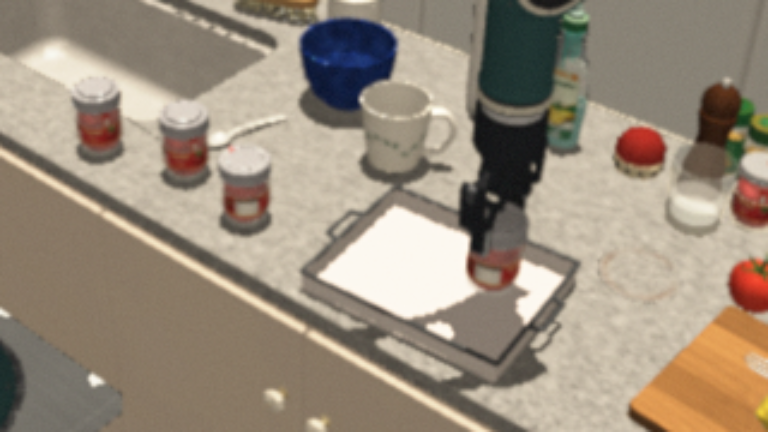

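The jar hangs upright over the tray's right half at about (495,265) in the crop. Now I'll lower it gently.

Request:
carry_out:
  series: "0 0 -0.015 0; 0 0 -0.01 0; 0 0 -0.004 0; 0 0 0 0; 0 0 0 0"

```text
time: 23.5
tool_pos: [0.5065, -0.378, 0.0761]
tcp_rot: [-2.231, -2.212, -0.0]
wrist_force: [0.1, -0.0, -3.5]
width: 0.749
grip_force: 45.8
```

Request:
carry_out:
  series: "0 0 -0.001 0; 0 0 -0.001 0; 0 0 0 0; 0 0 0 0"

```text
time: 24.0
tool_pos: [0.5066, -0.3783, 0.075]
tcp_rot: [2.231, 2.211, -0.0]
wrist_force: [-1.9, 0.2, 4.0]
width: 0.743
grip_force: 46.1
```

Request:
carry_out:
  series: "0 0 -0.0005 0; 0 0 -0.0005 0; 0 0 0 0"

```text
time: 24.38
tool_pos: [0.5067, -0.3786, 0.075]
tcp_rot: [2.23, 2.211, -0.0]
wrist_force: [-4.5, 1.1, 8.5]
width: 0.745
grip_force: 46.5
```

Request:
carry_out:
  series: "0 0 0.001 0; 0 0 0 0"

```text
time: 24.62
tool_pos: [0.5066, -0.3783, 0.075]
tcp_rot: [2.23, 2.211, -0.0]
wrist_force: [-2.0, 0.6, 6.4]
width: 0.749
grip_force: 46.4
```

Request:
carry_out:
  series: "0 0 0 0; 0 0 0 0; 0 0 0 0; 0 0 0 0"
  jaw: 1

```text
time: 25.12
tool_pos: [0.5064, -0.3779, 0.0741]
tcp_rot: [-2.231, -2.212, -0.0]
wrist_force: [-0.0, -0.0, 1.2]
width: 0.999
grip_force: 0.0
```

Request:
carry_out:
  series: "0 0 0.01 0; 0 0 0.025 0; 0 0 0.03 0; 0 0 0 0; 0 0 0 0"

```text
time: 25.75
tool_pos: [0.5063, -0.3779, 0.1392]
tcp_rot: [2.231, 2.212, 0.0]
wrist_force: [0.2, 0.5, -0.3]
width: 0.999
grip_force: 0.0
```

Request:
carry_out:
  series: "-0.006 0.04 0 0; -0.006 0.04 0 0; -0.006 0.04 0 0; -0.006 0.04 0 0; -0.006 0.04 0 0; -0.006 0.04 0 0; -0.006 0.04 0 0; -0.007 0.04 0 0; 0 0 0 0; 0 0 0 0; 0 0 0 0; 0 0 -0.02 0; 0 0 0 0; 0 0 0 0"

```text
time: 27.5
tool_pos: [0.4576, -0.0586, 0.1195]
tcp_rot: [-2.232, -2.21, 0.0]
wrist_force: [0.2, -0.0, 0.1]
width: 1.003
grip_force: 0.0
```

Run:
```python
from h import *
p,d=eyes.read_camera("scene"); cv2.imwrite("pics/s3.png",cv2.resize(p[150:330,200:520],None,fx=2.4,fy=2.4))
s=bot.read_state(); print(s["tool_pos"],s["width"])
p,d=eyes.read_camera("top");c=cloud("top",(455,245,90,90),d); s=c[(c[:,2]>.078)&(c[:,2]<.11)]
print(cv2.minEnclosingCircle(s[:,:2].astype(np.float32)),np.percentile(s[:,2],[5,50,95]))
```

```text
[ 0.45786778 -0.058499    0.1198128 ] 0.9958012710012462
((0.5067211985588074, -0.3783264458179474), 0.03350510820746422) [0.0869645  0.09407543 0.09781256]
```

View pics/s3.png

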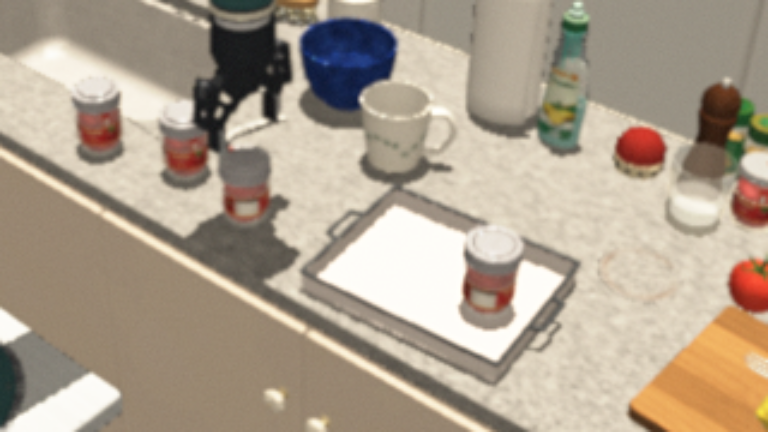

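The first jar stands upright in the tray at (490,270), and the gripper is above the next jar at (245,185). I'll grip that one.

Request:
carry_out:
  series: "0 0 -0.02 0; 0 0 -0.02 0; 0 0 -0.0085 0; 0 0 0 0; 0 0 0 0"

```text
time: 28.22
tool_pos: [0.4582, -0.0581, 0.0717]
tcp_rot: [2.23, 2.211, 0.001]
wrist_force: [0.5, -0.4, 0.4]
width: 1.001
grip_force: 0.0
```

Request:
carry_out:
  series: "0 0 0 0; 0 0 0 0; 0 0 0 0; 0 0 0 0; 0 0 0 0; 0 0 0 0"
  jaw: -1
  grip_force: 40

```text
time: 28.98
tool_pos: [0.4579, -0.0581, 0.0719]
tcp_rot: [2.23, 2.211, 0.001]
wrist_force: [-2.6, 0.8, 5.0]
width: 0.746
grip_force: 43.1
```

Request:
carry_out:
  series: "0 0 0.005 0; 0 0 0.01 0; 0 0 0.02 0; 0 0 0.03 0; 0 0 0.01 0; 0 0 0 0; 0 0 0 0"

```text
time: 29.85
tool_pos: [0.4564, -0.0578, 0.1446]
tcp_rot: [-2.23, -2.211, 0.002]
wrist_force: [-0.2, -0.2, -4.2]
width: 0.741
grip_force: 45.0
```

Request:
carry_out:
  series: "0.004 -0.02 0 0; 0.0085 -0.04 0 0; 0.0085 -0.04 0 0; 0.0085 -0.04 0 0; 0.0085 -0.04 0 0; 0.0045 -0.02 0 0; 0 0 0 0; 0 0 -0.02 0; 0 0 -0.025 0; 0 0 -0.015 0; 0 0 -0.006 0; 0 0 0 0; 0 0 0 0; 0 0 0 0"

```text
time: 31.6
tool_pos: [0.5006, -0.2584, 0.0808]
tcp_rot: [2.23, 2.211, 0.001]
wrist_force: [-0.6, -0.7, -3.7]
width: 0.744
grip_force: 45.0
```

Request:
carry_out:
  series: "0 0 -0.001 0; 0 0 -0.001 0; 0 0 0 0; 0 0 0 0"

```text
time: 32.1
tool_pos: [0.4998, -0.258, 0.0777]
tcp_rot: [-2.231, -2.212, 0.0]
wrist_force: [-0.0, -0.3, -3.0]
width: 0.749
grip_force: 45.0
```

Request:
carry_out:
  series: "0 0 -0.001 0; 0 0 -0.001 0; 0 0 0 0; 0 0 0 0"

```text
time: 32.6
tool_pos: [0.4999, -0.258, 0.0758]
tcp_rot: [-2.231, -2.212, -0.0]
wrist_force: [-0.5, -0.5, -3.1]
width: 0.745
grip_force: 45.0
```

Request:
carry_out:
  series: "0 0 -0.0005 0; 0 0 -0.0005 0; 0 0 0 0"

```text
time: 32.98
tool_pos: [0.5, -0.2581, 0.0751]
tcp_rot: [2.231, 2.212, -0.0]
wrist_force: [-1.0, 0.3, -1.4]
width: 0.745
grip_force: 45.1
```

Request:
carry_out:
  series: "0 0 -0.0003 0; 0 0 0 0; 0 0 0 0"

```text
time: 33.35
tool_pos: [0.5001, -0.2582, 0.0751]
tcp_rot: [2.231, 2.211, -0.0]
wrist_force: [-2.2, 0.3, 4.9]
width: 0.742
grip_force: 45.6
```

Request:
carry_out:
  series: "0 0 0 0; 0 0 0 0; 0 0 0 0; 0 0 0 0"
  jaw: 1

```text
time: 33.85
tool_pos: [0.4999, -0.258, 0.0744]
tcp_rot: [-2.231, -2.212, -0.0]
wrist_force: [-0.6, 0.3, 0.2]
width: 1.0
grip_force: 0.0
```

Request:
carry_out:
  series: "0 0 0.01 0; 0 0 0.025 0; 0 0 0.04 0; 0 0 0.05 0; 0 0 0.05 0; 0 -0.05 0 0; 0 -0.05 0 0; 0 -0.05 0 0; 0 -0.05 0 0; 0 -0.05 0 0; 0 -0.05 0 0; 0 0 0 0; 0 0 0 0"

```text
time: 35.48
tool_pos: [0.4998, -0.5577, 0.2495]
tcp_rot: [-2.231, -2.211, -0.001]
wrist_force: [0.1, 0.5, -0.0]
width: 1.009
grip_force: 0.0
```

Run:
```python
from h import *
np.set_printoptions(suppress=True)
p,d=eyes.read_camera("top"); print(lids(d).round(4)[1:3]); cv2.imwrite("pics/t4.png",p)
c=cloud("top",(440,245,120,90),d); s=c[(c[:,2]>.078)&(c[:,2]<.11)]
for m in (s[:,1]<-.318,s[:,1]>-.318):
    q=s[m]; print(len(q),cv2.minEnclosingCircle(q[:,:2].astype(np.float32)),np.percentile(q[:,2],[5,50,95]))
p,d=eyes.read_camera("scene"); cv2.imwrite("pics/s4.png",p)
```

```text
Traceback (most recent call last):
  File "h.py", line 22, in lids
    out.append((x,y,r,(s[:,0].min()+s[:,0].max())/2,(s[:,1].min()+s[:,1].max())/2,np.median(q[:,2]),np.median(ring[:,2])))
                       ~~~~~~~~~~^^
ValueError: zero-size array to reduction operation minimum which has no identity
```

Run:
```python
from h import *
p,d=eyes.read_camera("top")
for n,r in (("tray",(440,245,120,90)),("row",(255,258,120,50))):
    c=cloud("top",r,d); s=c[(c[:,2]>.078)&(c[:,2]<.11)]
    m=s[:,1]<(-.318 if n=="tray" else .128)
    for q in (s[m],s[~m]): print(n,len(q),cv2.minEnclosingCircle(q[:,:2].astype(np.float32)),np.percentile(q[:,2],[5,50,95]))
p,d=eyes.read_camera("scene"); cv2.imwrite("pics/s4.png",p)
```

```text
tray 609 ((0.5050183534622192, -0.37743496894836426), 0.03283189982175827) [0.0860575  0.09392615 0.09806185]
tray 584 ((0.5002962946891785, -0.25760170817375183), 0.032605793327093124) [0.08487012 0.08972966 0.09387008]
row 582 ((0.4788879454135895, 0.0647345557808876), 0.032394107431173325) [0.0853252  0.09092819 0.09512036]
row 609 ((0.4438609778881073, 0.19140538573265076), 0.03309660404920578) [0.08726482 0.09305211 0.09781454]
```

View pics/s4.png

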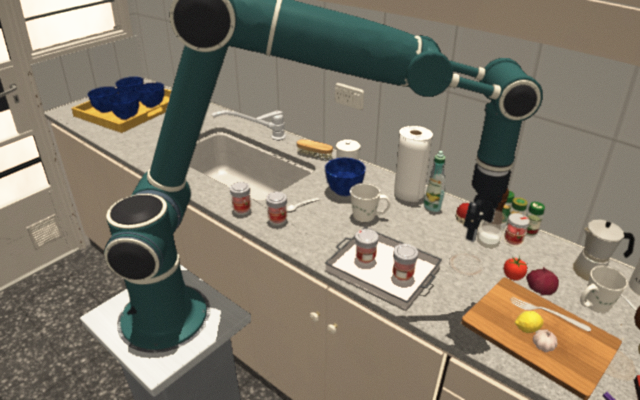

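Both jars stand upright in the tray at (367,247) and (404,262). The sealed jars remain at (241,197) and (277,208), and the arm is clear.

```bash
python3 -c "
from workcell import bot
print(bot.finish_job())"
```

```text
the job is handed in; nothing more can be done
None
```

I pressed all four lids: the left-most and right-most jars were unsealed and now stand upright in the tray, the two sealed jars stayed where they were, nothing else was disturbed, and the job is handed in (about 36 s used); one unsealed lid went down about 2 mm rather than 1.5 mm.

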